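Finish the vacuum pump's oil change

TASK

Finish the oil change on the vacuum pump: put all the loose brass hose couplings away in the drawer of the small parts cabinet and push the drawer shut, and screw the black lid of the filter canister on the pump down (clockwise) until it is snug on its gasket, without overtightening it. Last of all, once both are done, slide the pump's recessed switch fully on, away from the near end of the pump. Leave the jar, the oil bottle and the scraper where they are.

Things in the scene. Friction and masses are not known exactly. Their poses are not given: they have to be found in the camera images.
- lid_thread (a joint): turn of the black lid down its thread, rad, growing clockwise seen from above; starts at 0 to 1.4 and ends at 4.4, where the lid meets its rubber gasket. Steady drag of 0.2 N m
- lid_squeeze (a joint): further clockwise turn of the lid once it has met the gasket, rad, 0 until then. The torque then rises by 3 N m per rad: moving slowly 0.4 N m at 0.05, 1.0 at 0.25, 1.75 at 0.5, 2.35 at 0.7 (0.5 less when standing). Snug: 0.03 to 0.5 with the thread at its end (turn it to about 0.25); overtightened above 0.7. Once let go it eases back to about 0.08, still snug
- lid_grip (a point): on the axis of the black ribbed round lid (60 mm diameter, 36 mm tall), 14 mm below its top, where to grip it; the shoulder of the grey canister under it (86 mm diameter) is 23 mm below. The lid turns without sinking; z up, x and y turn with it. A white line on its top points at the white tick on the shoulder, on the switch's side, at a squeeze of 0.25
- switch (a joint): travel of the pump's slide switch, m: 0 off (starts 0 to 0.001), 0.014 fully on at its stop; takes about 1.5 N and stays where it is left. It moves along +x of point slot
- switch_top (a point): top middle of the black switch nub, 10 mm along its travel, 26 mm wide, 7 mm tall, sunk in the slot with its top half a millimetre below the plate; it moves with the nub. Axes as point slot
- slot (a point): on the pump's switch plate, level with its face, in the middle of the free part of the slot behind the nub (40 mm long when off), where a fingertip goes in to push. x: along the slot in the direction of on, towards the lid, z up. The slot is 64 mm long (free part, nub, 14 mm travel), 32 mm wide, 8 mm deep. The grey plate is 96 by 60 mm
- pump: white vacuum pump fixed to the bench, 320 mm along x, 120 mm wide, its top 150 mm above the bench; origin under its middle. The near end (-x) has a round sight glass; on top lie, from there, the switch plate (slot point at x -116 mm), the canister with the lid (x +35 mm) and a carrying handle across (x +135 mm, up to 202 mm above the bench)
- cab_drawer0 (a joint): opening of the cabinet's only drawer, m: 0 shut (at the start), up to 0.18; about 1 N of drag, stays where it is left
- cab_drawer0_handle (a point): middle of the drawer's round steel bar handle (120 mm long, 11 mm thick, along y), 35 mm in front of the drawer's front, 37 mm below the cabinet's top, about 53 mm above the bench; moves with the drawer. The drawer slides out along this point's -x; z up
- drawer_floor (a point): middle of the drawer's inner floor, about 22 mm above the bench; moves with the drawer, axes as the handle's. Inside 215 mm along x, 208 mm along y; sides 46 mm and front 61 mm above the floor. The cabinet roofs over what is not pulled out: pulled out by d (m), the drawer is open from x = -0.107 to -0.107 + d
- cab: grey metal parts cabinet fixed to the bench, 260 mm deep (x), 250 mm wide, 90 mm tall, with one aluminium-fronted drawer that faces -x; origin under its middle
- fit1_center (a point): one of two to four like brass hose couplings: hexagonal nut 30 mm across flats (34.6 over corners), 26 mm tall, a round barb 18 mm across and 14 mm tall on top, 0.12 kg; starts upright. Point: middle of the hexagon, 13 mm above its underside; z: the barb's axis; x points at a corner of the hexagon, y at a flat
- fit2_center (a point): one of two to four like brass hose couplings: hexagonal nut 30 mm across flats (34.6 over corners), 26 mm tall, a round barb 18 mm across and 14 mm tall on top, 0.12 kg; starts upright. Point: middle of the hexagon, 13 mm above its underside; z: the barb's axis; x points at a corner of the hexagon, y at a flat
- fit3_center (a point): one of two to four like brass hose couplings: hexagonal nut 30 mm across flats (34.6 over corners), 26 mm tall, a round barb 18 mm across and 14 mm tall on top, 0.12 kg; starts upright. Point: middle of the hexagon, 13 mm above its underside; z: the barb's axis; x points at a corner of the hexagon, y at a flat
- fit4_center (a point): one of two to four like brass hose couplings: hexagonal nut 30 mm across flats (34.6 over corners), 26 mm tall, a round barb 18 mm across and 14 mm tall on top, 0.12 kg; starts upright. Point: middle of the hexagon, 13 mm above its underside; z: the barb's axis; x points at a corner of the hexagon, y at a flat
- jar: bystander: closed glass jar with a steel cap, 84 mm across, 120 mm tall; origin under its middle
- oil: bystander: blue oil bottle, 72 mm across, 190 mm tall; origin under its middle
- scraper: bystander: white plastic scraper, 200 mm long, lying flat along its x; origin under its middle
There are look-alikes about, which are no part of the job. What is shaped like the part that bears fit3_center but blue or grey is not meant.

How it is judged:
By the outcome, as a careful person would: the job done as asked, in the order asked, and still so for the second after the job is handed in, with the robot touching nothing.
Of fit1, fit2, fit3, fit4 only 2 to 4 are there at a start; the rules pass over those that are not, and their reading is None.
At some moment in a run one of fit1, fit2, fit3, fit4 may be knocked a few centimetres aside while the robot is not near it.
Once in a run the grip may slacken for a moment while it holds something.
It also fails if it takes over 208 s, if anything falls off the work surface, if the arm or the gripper's body presses on something with over 40 N, if the wrist force passes 120 N, or if a joint passes its speed limit or range.

ROBOT

A 6-joint arm with a two-finger parallel gripper is mounted at the origin on the work surface. World frame = base frame: x ahead of the robot, y to its left, z up, the work surface at z = 0. Lengths are in mm, angles in rad, forces in N, time in s.
With the tool pointing down it reaches from about 400 to 925 mm from the base axis. Payload 12.5 kg.
Tool frame: the origin (TCP) lies at the centre of the arm's flange, where the gripper is bolted on; the fingertips stand 190 mm ahead of it and the grasp point (between the pads) lies 171 mm ahead of it; z points along the fingers, y is the line along which they close (so a half turn about z gives the same grasp; the last joint's range is limited). The gripper opens to 95 mm and grips with 3 to 60 N. Pads are 20 mm wide; open, the fingers measure 119 mm over their backs; the gripper's body (75 mm by 180 mm) begins 59 mm behind the grasp point.
Start: joints at [1.079, 0.491, 1.559, -0, 1.092, -0.106], TCP at [235.165, 579.07, 404.761] pointing down, gripper open.
Joint ranges: [-3.1, 3.1], [-0.84, 2.19], [0.05, 2.79], [-1.13, 4.28], [0.06, 2.93], [-2.69, 2.69]. Speed limits (rad/s): [2.22, 2.22, 2.79, 3.14, 3.14, 3.14].

INTERFACE

Orientations are given as [roll, pitch, yaw] about the fixed x, y, z axes, in that order (R = Rz(yaw) Ry(pitch) Rx(roll)).
In Python, from cell import env, read_camera, search_frame, cut_out gives the robot as it stands. The module is installed in compiled form; this text tells all that it offers.
- The arm moves only by the tool move_arm, never from a script. Its argument "commands" is a list of rows, each a list of 3 entries, a list of its own where there are three numbers: the shift along the world's x, y, z normalised to -1 to 1, where 1 is 0.03 m, then the turn about the world's z normalised to -1 to 1, where 1 is 0.08 rad, then the opening, from -1 (shut) to 1 (fully open), so that 0 is half open. A call has 1 to 20 rows; each row shifts and turns the commanded pose from where the row before left it; what a row does not reach is not made up. A row lasts 1/12 s, in which the tool goes at most 41.7 mm and 7.16 degrees, less where a joint would pass 70% of its speed; a pose out of reach is approached as far as the arm can. A call with a number of a shift or a turn outside -1 to 1 is refused whole. A call with a gripper value outside its range is refused whole. The fingers move at their own pace and stop on an object; the grip force is fixed at half the most. Time passes only in rows, so rows that do not move let the fingers close. It gives the time, the measured TCP pose, the force, the opening and the grip force at its end, in the units of the state.
- env.state(): the state, without advancing time (a new reading comes with each control period).
- read_camera(name): name is "scene" or "side" or "wrist"; returns a dict with "image" (400x640x3 uint8, red, green, blue), "fx", "fy", "cx", "cy" (pixels), "D" ([k1, k2, p1, p2, k3] as OpenCV has them; the pictures are not rectified), "rvec" (rotation vector, rad) and "tvec" (3), from world to camera coordinates, as OpenCV has them. Camera axes: x right, y down, z forward; pixel columns grow to the right and rows downward; lengths in mm; the calibration is good to about 2 mm. A picture is of the moment at which its call begins. There is no depth.
- env.job_done(): hands the job in; it is judged then, once.
Trained networks look in a picture, given as the dict that the camera call returned (one of the last four; its "shot" number tells which), for a name from the list of things; names that differ only in an ending like _2 or _b are one class to them, and where a whole thing is asked for, a point or a joint stands for the part that bears it (a point fixed in the world has none). Each returns a list of dicts, best first, with "confidence" (0 to 1); they miss things now and then, are a little off and sometimes report something else, mostly with a low value. They report only what shows in the picture. A call takes as long as a camera call. They do not tell look-alikes from the thing itself.
- search_frame(thing, picture): "at" ([column, row] in pixels, amid what is visible of it).
- cut_out(thing, picture): "region" (400x640 bool, what is visible of it) and "at" ([column, row] in pixels, amid what is visible of it).
The state is a dict: "t": time; "joints": joint angles; "qvel": joint speeds; "tau": joint torques, N m; "eef_pos": TCP position; "tcp_rot": TCP orientation; "ft_force": force on the tool from outside, world axes, zero at the start; "moment": the same for the moment, N m; "opening": opening from 0.0 (shut) to 1.0 (fully open); "grip_force": force on a finger pad.
Only numpy, scipy, OpenCV 4.12 (cv2) and the standard library are available. Lean on these libraries where they do the work, as an engineer would, in place of code of your own. Each camera call takes 0.05 s, during which the arm holds its last target. There are 200 camera calls.

## Working session

There is one attempt and no reset: what is moved stays moved. The work goes in short steps, Python scripts to look and compute and a tool call to move; the robot and the scene stay as the last step left them, time stands still between calls to the robot, and variables do not carry over. Pictures are saved under pics/ and viewed, at most 14 in all, crops included, and the job is handed in when it is done.

Besides the shell and the picture viewer there is one more tool, called after "Call:" by a JSON object that holds its "name" and its "arguments", one argument or row to a line. move_arm: Moves the arm, as the interface text tells. Its arguments: {"type":"object","properties":{"commands":{"type":"array","items":{"type":"array"}}},"required":["commands"]}

```bash
mkdir -p pics
cat > h.py <<'E'
import numpy as np, cv2
from cell import env, read_camera, search_frame, cut_out
def save(p,n,crop=None,scale=1):
    im=p["image"][:,:,::-1]
    if crop: x0,y0,x1,y1=crop; im=im[y0:y1,x0:x1]
    cv2.imwrite("pics/"+n,cv2.resize(im,None,fx=scale,fy=scale,interpolation=cv2.INTER_CUBIC))
def K(p): return np.array([[p["fx"],0,p["cx"]],[0,p["fy"],p["cy"]],[0,0,1.]])
def ray(p,uv):
    u=cv2.undistortPoints(np.array([[uv]],float),K(p),np.array(p["D"],float))[0,0]
    R=cv2.Rodrigues(np.array(p["rvec"],float))[0]; t=np.array(p["tvec"],float).ravel()
    return -R.T@t, R.T@np.array([u[0],u[1],1.])
def at_z(p,uv,z):
    c,d=ray(p,uv); return c+d*(z-c[2])/d[2]
def proj(p,X):
    return cv2.projectPoints(np.array(X,float).reshape(-1,1,3),np.array(p["rvec"],float),np.array(p["tvec"],float),K(p),np.array(p["D"],float))[0].reshape(-1,2)
def tri(obs):
    A=np.zeros((3,3));b=np.zeros(3)
    for p,uv in obs:
        c,d=ray(p,uv); d=d/np.linalg.norm(d); M=np.eye(3)-np.outer(d,d); A+=M;b+=M@c
    return np.linalg.solve(A,b)
E
python3 - <<'E'
from h import *
s=env.state(); print({k:np.round(v,3) for k,v in s.items()})
for n in ["scene","side","wrist"]:
    p=read_camera(n); save(p,n+"0.png")
    c,_=ray(p,[320,200]); print(n,np.round(c), p["fx"])
    for th,z in [("fit1_center",13),("lid_grip",172),("switch_top",150),("slot",150),("pump",75),("cab",45),("cab_drawer0_handle",53),("jar",60),("oil",95),("scraper",2)]:
        for r in search_frame(th,p): print(n,th,np.round(r["at"]),round(r["confidence"],2),np.round(at_z(p,r["at"],z)))
E
```

```text
{'t': np.float64(0.0), 'joints': array([ 1.079,  0.492,  1.559, -0.   ,  1.092, -0.106]), 'qvel': array([-0.   ,  0.   ,  0.   , -0.   , -0.002,  0.001]), 'tau': array([-2.0000e-03, -6.1267e+01, -2.5817e+01,  6.9000e-02,  4.8000e-02,
       -0.0000e+00]), 'eef_pos': array([235.15 , 579.033, 404.178]), 'tcp_rot': array([-3.14 , -0.   ,  2.756]), 'ft_force': array([-0.015,  0.266, -0.572]), 'moment': array([ 0.   , -0.023,  0.038]), 'grip_force': np.float64(0.0), 'opening': np.float64(1.002)}
scene [1382. -399.  896.] 395.00662394193586
scene fit1_center [265. 279.] 0.75 [ 736. -176.   13.]
scene fit1_center [276. 233.] 0.29 [598. -70.  13.]
scene lid_grip [146. 221.] 0.85 [ 520. -400.  172.]
scene lid_grip [384. 183.] 0.34 [731. 224. 172.]
scene switch_top [148. 220.] 0.43 [ 492. -397.  150.]
scene switch_top [146. 218.] 0.23 [ 481. -398.  150.]
scene slot [165. 242.] 0.73 [ 594. -378.  150.]
scene pump [166. 250.] 0.62 [ 548. -381.   75.]
scene cab [420. 182.] 0.68 [678. 438.  45.]
scene cab [380. 178.] 0.66 [585. 342.  45.]
scene cab_drawer0_handle [382. 180.] 0.89 [606. 332.  53.]

[... 370 characters left out ...]
 [420. 307.] 0.75 [ 561. -385.  172.]
side switch_top [360. 293.] 0.39 [ 493. -278.  150.]
side slot [402. 328.] 0.56 [ 509. -393.  150.]
side slot [362. 295.] 0.19 [ 494. -284.  150.]
side pump [406. 331.] 0.87 [ 548. -377.   75.]
side cab [264. 148.] 0.58 [653. 447.  45.]
side cab_drawer0_handle [265. 170.] 0.88 [591. 326.  53.]
side jar [346. 173.] 0.79 [790. 151.  60.]
side jar [405. 332.] 0.32 [ 553. -373.   60.]
side oil [422. 237.] 0.87 [ 762. -209.   95.]
side scraper [362. 220.] 0.86 [737.  -3.   2.]
wrist [170. 606. 385.] 307.9287500668805
wrist fit1_center [441. 396.] 0.24 [625. 620.  13.]
wrist lid_grip [440. 398.] 0.42 [432. 612. 172.]
wrist cab [442. 394.] 0.51 [584. 621.  45.]
```

View pics/scene0.png

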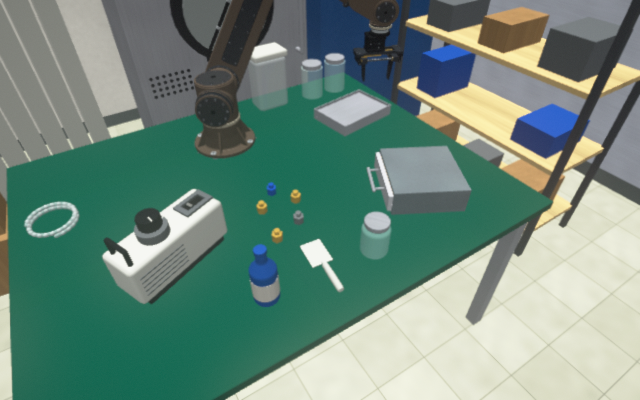

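View pics/side0.png

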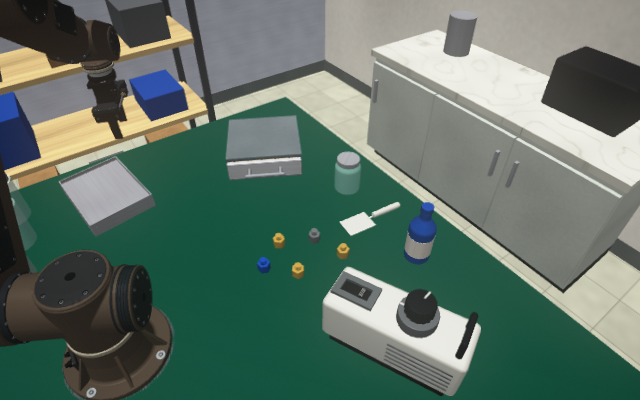

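The scene camera shows three brass couplings at about (295,196), (262,207) and (277,236), with a blue and a grey look-alike near them. The pump is at (165,245), with its switch plate end towards the robot, and the cabinet at (425,180). In the side view the couplings are at (279,240), (298,270) and (343,251).

Run:
```python
from h import *
S=read_camera("scene"); D=read_camera("side")
def brass(p):
    h=cv2.cvtColor(p["image"],cv2.COLOR_RGB2HSV)
    m=cv2.inRange(h,(10,130,110),(28,255,255)); n,l,st,c=cv2.connectedComponentsWithStats(m)
    return [c[i] for i in range(1,n) if st[i,4]>25]
for n,p in (("scene",S),("side",D)):
    for c in brass(p):
        X=at_z(p,c,18)
        if abs(X[1])<900 and 200<X[0]<1000: print(n,np.round(c),np.round(X))
# cabinet handle via cut_out, lid, plate
for th in ["cab_drawer0_handle","lid_grip","slot","cab"]:
    o=[]
    for p in (S,D):
        r=cut_out(th,p)[0]; ys,xs=np.nonzero(r["region"]); o.append((p,r["at"])); print(th,np.round(r["at"]),r["confidence"],len(xs),xs.min(),xs.max(),ys.min(),ys.max())
    print(th,np.round(tri(o)))
save(S,"s_zoom.png",(90,160,300,310),3.8)
save(D,"d_zoom.png",(215,105,495,310),2.8)
```

```text
scene [295. 196.] [484.  62.  18.]
scene [261. 207.] [472. -59.  18.]
scene [277. 235.] [611. -74.  18.]
side [278. 239.] [482.  67.  18.]
side [342. 250.] [608. -72.  18.]
side [297. 269.] [469. -55.  18.]
cab_drawer0_handle [322. 257.] 0.74 683 302 341 240 290
cab_drawer0_handle [262. 167.] 0.89 1296 227 300 157 179
cab_drawer0_handle [620. 156.  19.]
lid_grip [148. 220.] 0.62 560 134 162 208 232
lid_grip [417. 306.] 0.74 909 404 436 290 323
lid_grip [ 544. -393.  195.]
slot [166. 244.] 0.71 8311 103 227 189 303
slot [403. 326.] 0.66 11942 322 480 267 394
slot [ 545. -373.   91.]
cab [418. 184.] 0.64 5752 366 471 145 214
cab [262. 168.] 0.74 1242 227 300 156 178
cab [637. 464. -24.]
```

View pics/d_zoom.png

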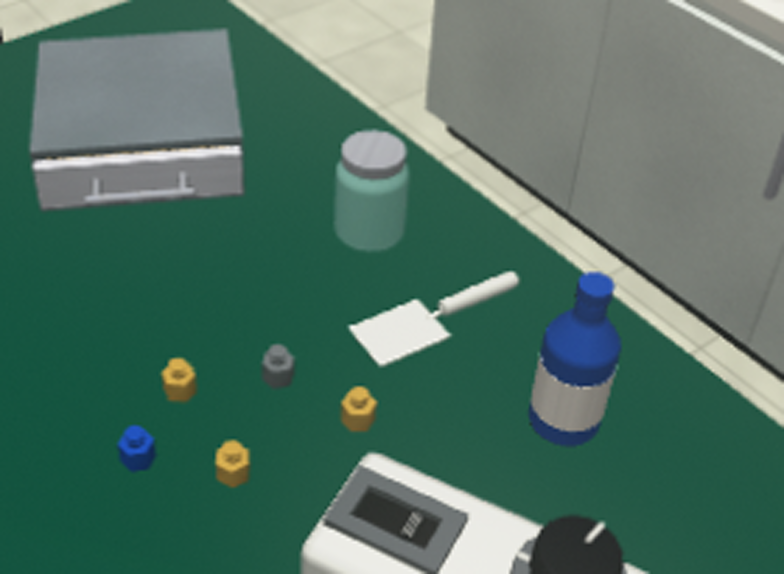

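View pics/s_zoom.png

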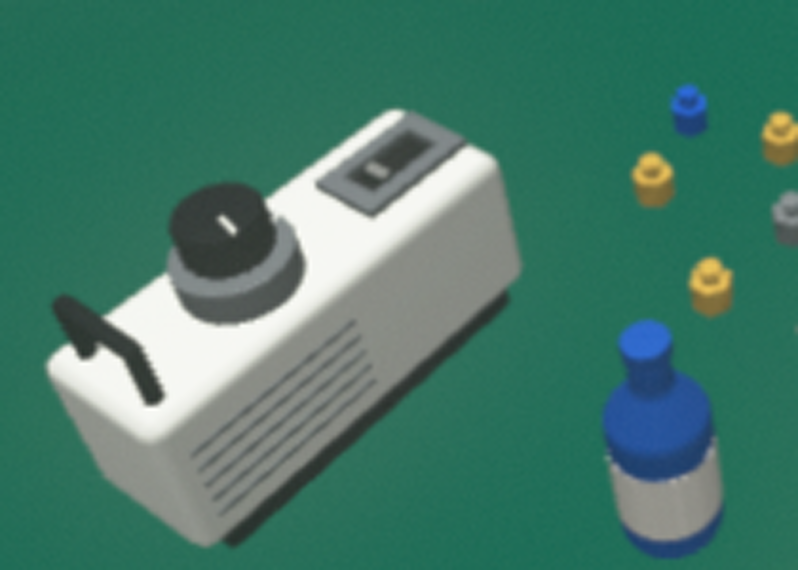

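Side zoom: handle bar from (88,198) to (192,192), plate corners at (367,468), (467,516), (435,570) and (326,521). Scene zoom: plate corners at (408,112), (465,144), (372,216) and (318,184). The lid's white line points to about (236,234) from the lid centre at (220,211).

Run:
```python
from h import *
S=read_camera("scene"); D=read_camera("side")
ds=lambda x,y:(215+x/2.8-.3,105+y/2.8-.3); ss=lambda x,y:(90+x/3.8-.35,160+y/3.8-.35)
for n,p,f,cs in (("side",D,ds,[(367,468),(467,516),(435,570),(326,521)]),("scene",S,ss,[(408,112),(465,144),(372,216),(318,184)])):
    X=np.array([at_z(p,f(*c),151) for c in cs]); print(n,np.round(X),np.round(X.mean(0)),np.round(np.linalg.norm(np.roll(X,-1,0)-X,axis=1)))
    print("size",np.round(np.degrees(np.arctan2(*(X[1]-X[0])[[1,0]])),1),np.round(np.degrees(np.arctan2(*(X[2]-X[1])[[1,0]])),1))
for a in [((88,198),(192,192)),((33,155),(241,142))]:
    z=53 if a[0][0]==88 else 90
    X=[at_z(D,ds(*c),z) for c in a]; print("cab",np.round(X),np.linalg.norm(X[1]-X[0]),np.degrees(np.arctan2(*(X[1]-X[0])[[1,0]])))
print("top far",np.round([at_z(D,ds(*c),90) for c in [(40,42),(226,31)]]))
# lid: top circle ellipse in scene; 
print("lid scene top z186", np.round([at_z(S,ss(*c),z) for c in [(220,211),(236,234),(220,216)] for z in (190,186,200)]))
```

```text
side [[ 502. -215.  151.]
 [ 537. -297.  151.]
 [ 486. -320.  151.]
 [ 445. -237.  151.]] [ 493. -267.  151.] [89. 57. 92. 61.]
size -66.9 -156.3
scene [[ 438. -238.  151.]
 [ 498. -214.  151.]
 [ 537. -299.  151.]
 [ 482. -322.  151.]] [ 489. -268.  151.] [65. 93. 60. 95.]
size 22.1 -65.5
cab [[525. 336.  53.]
 [630. 276.  53.]] 120.81523477384805 -30.135674754138105
cab [[492. 401.  90.]
 [704. 282.  90.]] 242.72180029973651 -29.496907100215633
top far [[608. 622.  90.]
 [823. 501.  90.]]
lid scene top z186 [[ 520. -392.  190.]
 [ 515. -392.  186.]
 [ 532. -392.  200.]
 [ 548. -388.  190.]
 [ 544. -388.  186.]
 [ 560. -388.  200.]
 [ 525. -393.  190.]
 [ 520. -393.  186.]
 [ 537. -393.  200.]]
```

Call:
{"name": "move_arm", "arguments": {
  "commands": [
    [[0.9,-0.83,-0.12],-0.144,-0.3],
    [[0.9,-0.83,-0.12],-0.144,-0.3],
    [[0.9,-0.83,-0.12],-0.144,-0.3],
    [[0.9,-0.83,-0.12],-0.144,-0.3],
    [[0.9,-0.83,-0.12],-0.144,-0.3],
    [[0.9,-0.83,-0.12],-0.144,-0.3],
    [[0.9,-0.83,-0.12],-0.144,-0.3],
    [[0.9,-0.83,-0.12],-0.144,-0.3],
    [[0.9,-0.83,-0.12],-0.144,-0.3],
    [[0.9,-0.83,-0.12],-0.144,-0.3],
    [[0.9,-0.83,-0.12],-0.144,-0.3],
    [[0.9,-0.83,-0.12],-0.144,-0.3],
    [[0,0,0],0,-0.3],
    [[0,0,0],0,-0.3]
  ]
}}

```text
t: 3.42
eef_pos: [560.3, 278.8, 361.0]
tcp_rot: [-3.141, -0.0, 2.615]
ft_force: [-0.5, -0.4, 0.0]
opening: 0.35
grip_force: 0.0
```

Run:
```python
from h import *
p=read_camera("wrist"); save(p,"w1.png"); print(np.round(ray(p,[320,200])[0]))
print(np.round(proj(p,[[577.5,306,53],[525,336,53],[630,276,53]])))
for r in search_frame("cab_drawer0_handle",p): print(np.round(r["at"]),r["confidence"],np.round(at_z(p,r["at"],53)))
```

```text
[499. 315. 341.]
[[355. 195.]
 [356. 131.]
 [354. 252.]]
[400. 151.] 0.94 [562. 362.  53.]
```

View pics/w1.png

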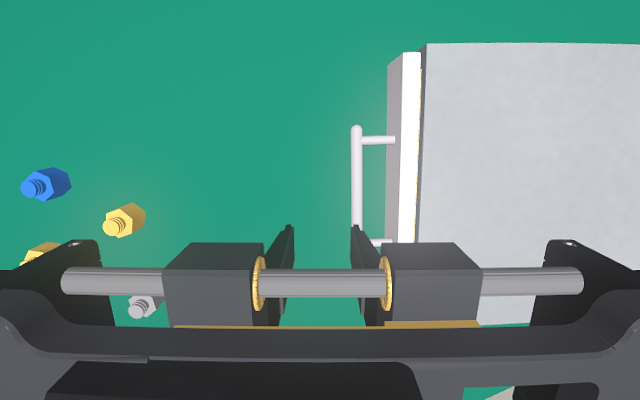

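The wrist view shows the handle bar upright at column 356, rows 128–255. That matches the estimate of (577,307), and its direction fits the tool yaw.

Call:
{"name": "move_arm", "arguments": {
  "commands": [
    [[0.28,0.47,0],0,-0.3],
    [[0.28,0.47,0],0,-0.3],
    [[0,0,-0.9],0,-0.3],
    [[0,0,-0.9],0,-0.3],
    [[0,0,-0.9],0,-0.3],
    [[0,0,-0.9],0,-0.3],
    [[0,0,-0.9],0,-0.3],
    [[0,0,0],0,-0.3],
    [[0,0,0],0,-1],
    [[0,0,0],0,-1],
    [[0,0,0],0,-1],
    [[0,0,0],0,-1],
    [[0,0,0],0,-1]
  ]
}}

```text
t: 4.6
eef_pos: [575.8, 308.2, 228.4]
tcp_rot: [3.141, 0.001, 2.618]
ft_force: [-2.2, -3.5, 8.0]
opening: 0.105
grip_force: 30.0
```

Call:
{"name": "move_arm", "arguments": {
  "commands": [
    [[-0.15,-0.26,0],0,-1],
    [[-0.28,-0.485,0],0,-1],
    [[-0.28,-0.485,0],0,-1],
    [[-0.28,-0.485,0],0,-1],
    [[-0.28,-0.485,0],0,-1],
    [[-0.28,-0.485,0],0,-1],
    [[-0.28,-0.485,0],0,-1],
    [[-0.28,-0.485,0],0,-1],
    [[-0.28,-0.485,0],0,-1],
    [[-0.28,-0.485,0],0,-1],
    [[-0.28,-0.485,0],0,-1],
    [[0,0,0],0,-1],
    [[0,0,0],0,-1]
  ]
}}

```text
t: 5.68
eef_pos: [489.8, 153.6, 228.5]
tcp_rot: [3.136, 0.009, 2.616]
ft_force: [16.7, -9.2, -0.9]
opening: 0.107
grip_force: 29.7
```

Call:
{"name": "move_arm", "arguments": {
  "commands": [
    [[0,0,0],0,-0.4],
    [[0,0,0],0,-0.4],
    [[0,0,0],0,-0.4],
    [[0,0,0.9],0,-0.4],
    [[0,0,1],0,-0.4],
    [[0,0,1],0,-0.4],
    [[0,0,1],0,0.2],
    [[0.33,-0.9,1],-0.5,0.2],
    [[0.33,-0.98,0.5],-0.6,0.2],
    [[0.33,-0.98,0],-0.6,0.2],
    [[0.33,-0.98,0],-0.6,0.2],
    [[0.33,-0.98,0],-0.6,0.2],
    [[0.33,-0.98,0],-0.6,0.2],
    [[0.33,-0.98,0],-0.6,0.2],
    [[0.33,-0.98,0],-0.6,0.2],
    [[0.33,-0.98,0],-0.6,0.2],
    [[0.33,-0.98,0],-0.6,0.2],
    [[0.33,-0.98,0],-0.6,0.2],
    [[0,0,0],0,0.2],
    [[0,0,0],0,0.2]
  ]
}}

```text
t: 7.35
eef_pos: [596.2, -166.8, 388.1]
tcp_rot: [-3.141, -0.001, 2.096]
ft_force: [-0.6, -0.3, 0.1]
opening: 0.601
grip_force: 0.0
```

```bash
cat >> h.py <<'E'
def brass(p,z=13,amin=60):
    h=cv2.cvtColor(p["image"],cv2.COLOR_RGB2HSV)
    m=cv2.inRange(h,(12,90,90),(30,255,255)); n,l,st,c=cv2.connectedComponentsWithStats(m)
    return [(c[i],st[i,4],at_z(p,c[i],z)) for i in range(1,n) if st[i,4]>amin]
E
python3 - <<'E'
from h import *
p=read_camera("wrist"); save(p,"w2.png"); S=read_camera("scene"); D=read_camera("side")
for n,q in (("w",p),("s",S),("d",D)):
    for c,a,X in brass(q,18,25): print(n,np.round(c),a,np.round(X))
E
```

```text
w [269.  32.] 997 [469. -57.  18.]
w [374. 114.] 756 [609. -72.  18.]
w [221. 163.] 191 [ 486. -207.   18.]
w [179. 167.] 170 [ 445. -234.   18.]
w [215. 284.] 562 [ 545. -352.   18.]
w [429. 283.] 563 [ 782. -213.   18.]
w [416. 325.] 1213 [ 804. -273.   18.]
s [511.  30.] 2556 [-182. 2039.   18.]
s [434.  26.] 42 [-516. 1688.   18.]
s [508.  62.] 1121 [ 139. 1595.   18.]
s [619.  81.] 389 [ 591. 1873.   18.]
s [488. 146.] 2102 [629. 847.  18.]
s [485. 103.] 405 [ 386. 1114.   18.]
s [581. 156.] 255 [ 866. 1089.   18.]
s [359. 169.] 1026 [477. 334.  18.]
s [248. 168.] 34 [252.  -6.  18.]
s [557. 188.] 89 [929. 841.  18.]
s [295. 196.] 99 [485.  62.  18.]
s [365. 202.] 628 [635. 241.  18.]
s [  3. 249.] 693 [ 221. -803.   18.]
s [261. 207.] 108 [473. -59.  18.]
s [553. 214.] 133 [1001.  712.   18.]
s [277. 235.] 120 [611. -75.  18.]
d [48. 54.] 3850 [ 142. 1947.   18.]
d [108.  46.] 96 [ 439. 1834.   18.]
d [191.  96.] 216 [ 600. 1010.   18.]
d [184. 120.] 410 [499. 838.  18.]
d [ 58. 134.] 1189 [  51. 1048.   18.]
d [ 85. 141.] 66 [129. 928.  18.]
d [ 36. 161.] 171 [-49. 903.  18.]
d [ 39. 172.] 802 [-50. 825.  18.]
d [260. 176.] 1723 [577. 347.  18.]
d [278. 240.] 140 [481.  63.  18.]
d [342. 251.] 151 [606. -74.  18.]
d [298. 270.] 154 [468. -58.  18.]
```

View pics/w2.png

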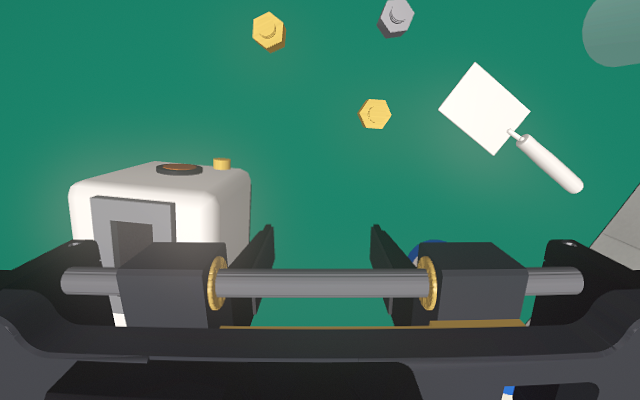

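Coupling C shows as a hexagon at (374,114) with corners left and right, so I turn the tool by 30°. B is at (269,32), and the brass spot at (221,163) is a small plug on the pump.

Call:
{"name": "move_arm", "arguments": {
  "commands": [
    [[0.06,0.45,-0.7],-0.93,0.2],
    [[0.06,0.45,-0.7],-0.93,0.2],
    [[0.06,0.45,-0.7],-0.93,0.2],
    [[0.06,0.45,-0.7],-0.93,0.2],
    [[0.06,0.45,-0.7],-0.93,0.2],
    [[0.06,0.45,-0.7],-0.93,0.2],
    [[0.06,0.45,-0.7],-0.97,0.2],
    [[0,0,0],0,0.2],
    [[0,0,-0.5],0,0.2],
    [[0,0,-0.5],0,0.2],
    [[0,0,-0.5],0,0.2],
    [[0,0,0],0,0.2],
    [[0,0,0],0,-1],
    [[0,0,0],0,-1],
    [[0,0,0],0,-1],
    [[0,0,0],0,-1],
    [[0,0,0],0,-1]
  ]
}}

```text
t: 8.92
eef_pos: [609.0, -71.4, 197.4]
tcp_rot: [3.141, 0.0, 1.574]
ft_force: [-0.8, -0.1, 6.6]
opening: 0.314
grip_force: 30.0
```

Call:
{"name": "move_arm", "arguments": {
  "commands": [
    [[0,0,0.6],0,-1],
    [[0,0,1],0,-1],
    [[0,0,1],0,-1],
    [[0,0.5,1],0,-1],
    [[-0.04,0.9,0.5],0,-1],
    [[-0.04,0.9,0],0,-1],
    [[-0.04,0.9,0],0,-1],
    [[-0.04,0.9,0],0,-1],
    [[-0.04,0.9,0],0,-1],
    [[-0.04,0.9,0],0,-1],
    [[-0.04,0.9,0],0,-1],
    [[-0.04,0.9,0],0,-1],
    [[-0.04,0.9,0],0,-1],
    [[-0.04,0.9,0],0,-1],
    [[-0.04,0.9,0],0,-1],
    [[0,0,0],0,-1],
    [[0,0,0],0,-1]
  ]
}}

```text
t: 10.33
eef_pos: [595.3, 241.8, 319.5]
tcp_rot: [-3.142, 0.0, 1.576]
ft_force: [0.4, 0.6, -2.2]
opening: 0.316
grip_force: 30.0
```

Run:
```python
from h import *
p=read_camera("wrist"); save(p,"w3.png"); S=read_camera("scene"); D=read_camera("side")
for n,q in (("w",p),("s",S),("d",D)):
    for c,a,X in brass(q,18,25):
        if 380<X[0]<750 and abs(X[1])<350: print(n,np.round(c),a,np.round(X))
# expected inner region of drawer for check
x=np.array([.5,.866]);y=np.array([-.866,.5]);h=np.array([489,152])
c=[list(h+a*x+b*y)+[z] for a,b,z in ((45,104,83),(45,-104,83),(212,104,68),(212,-104,68),(130,0,22),(130,-50,22))]
print(np.round(proj(p,c)))
```

```text
w [247. 170.] 14914 [527. 266.  18.]
w [264. 283.] 418 [537. 149.  18.]
w [380. 283.] 394 [656. 149.  18.]
w [334. 302.] 218 [609. 127.  18.]
w [362. 325.] 1176 [640.  98.  18.]
s [356. 171.] 861 [483. 318.  18.]
s [295. 196.] 99 [485.  62.  18.]
s [365. 202.] 635 [635. 241.  18.]
s [261. 207.] 104 [473. -59.  18.]
d [263. 177.] 2130 [585. 337.  18.]
d [278. 240.] 140 [481.  63.  18.]
d [298. 270.] 154 [468. -58.  18.]
[[ 92. 214.]
 [328. 334.]
 [189.   7.]
 [439. 159.]
 [276. 172.]
 [323. 199.]]
```

View pics/w3.png

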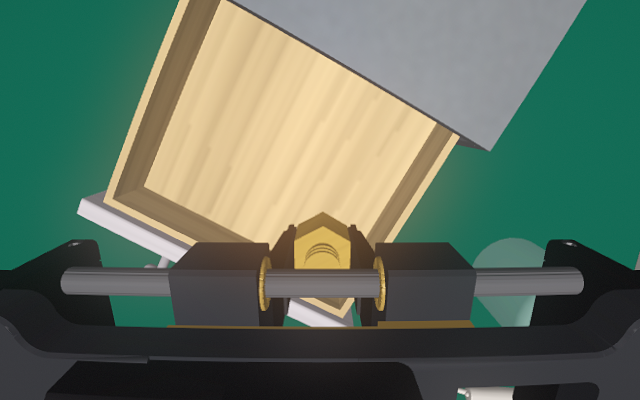

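The wrist view shows the coupling held at (322,240) over the open drawer floor, clear of the walls.

Call:
{"name": "move_arm", "arguments": {
  "commands": [
    [[0,0,-0.8],0,-1],
    [[0,0,-0.8],0,-1],
    [[0,0,-0.8],0,-1],
    [[0,0,-0.6],0,-1],
    [[0,0,-0.15],0,-1],
    [[0,0,0],0,-1],
    [[0,0,0],0,0.1],
    [[0,0,0],0,0.1],
    [[0,0,0],0,0.1],
    [[0,0,0.8],0,0.1],
    [[0,0,1],0,0.1],
    [[0,0,1],0,0.1],
    [[0,0,0.6],0,0.1]
  ]
}}

```text
t: 11.57
eef_pos: [595.8, 240.7, 331.2]
tcp_rot: [3.137, -0.001, 1.574]
ft_force: [0.4, 0.5, 0.6]
opening: 0.549
grip_force: 0.0
```

Call:
{"name": "move_arm", "arguments": {
  "commands": [
    [[-0.295,-0.95,0.18],0,0.2],
    [[-0.295,-0.95,0.18],0,0.2],
    [[-0.295,-0.95,0.18],0,0.2],
    [[-0.295,-0.95,0.18],0,0.2],
    [[-0.295,-0.95,0.18],0,0.2],
    [[-0.295,-0.95,0.18],0,0.2],
    [[-0.295,-0.95,0.18],0,0.2],
    [[-0.295,-0.95,0.18],0,0.2],
    [[-0.295,-0.95,0.18],0,0.2],
    [[-0.295,-0.95,0.18],0,0.2],
    [[-0.295,-0.95,0.18],0,0.2],
    [[-0.295,-0.95,0.18],0,0.2],
    [[-0.295,-0.95,0.18],0,0.2],
    [[0,0,0],0,0.2],
    [[0,0,0],0,0.2]
  ]
}}

```text
t: 12.82
eef_pos: [480.2, -130.8, 398.3]
tcp_rot: [3.14, 0.001, 1.571]
ft_force: [0.2, -0.0, -0.2]
opening: 0.598
grip_force: 0.0
```

Run:
```python
from h import *
p=read_camera("wrist"); save(p,"w4.png")
for c,a,X in brass(p,20,60):
    if X[1]>-120: print(np.round(c),a,np.round(X,1))
```

```text
[321.   8.] 448 [481.8  53.5  20. ]
[310. 115.] 666 [468.9 -56.7  20. ]
```

View pics/w4.png

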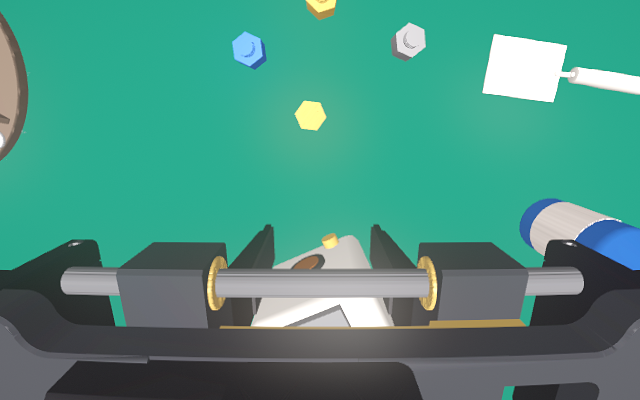

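B is at (310,115), with its right-hand corner tilted about 7° down in the image. A is at the top edge at (321,8). I turn +0.40 rad and grip B.

Call:
{"name": "move_arm", "arguments": {
  "commands": [
    [[-0.06,0.41,-0.85],0.83,0.2],
    [[-0.06,0.41,-0.85],0.83,0.2],
    [[-0.06,0.41,-0.85],0.83,0.2],
    [[-0.06,0.41,-0.85],0.83,0.2],
    [[-0.06,0.41,-0.85],0.83,0.2],
    [[-0.06,0.41,-0.85],0.83,0.2],
    [[0,0,0],0,0.2],
    [[0,0,-0.57],0,0.2],
    [[0,0,-0.57],0,0.2],
    [[0,0,-0.57],0,0.2],
    [[0,0,0],0,0.2],
    [[0,0,0],0,-1],
    [[0,0,0],0,-1],
    [[0,0,0],0,-1],
    [[0,0,0],0,-1],
    [[0,0,0],0,-1]
  ]
}}

```text
t: 14.2
eef_pos: [470.0, -56.1, 193.8]
tcp_rot: [3.141, 0.001, 1.972]
ft_force: [-0.3, 1.5, 7.3]
opening: 0.31
grip_force: 30.0
```

Call:
{"name": "move_arm", "arguments": {
  "commands": [
    [[0,0,0.6],0,-1],
    [[0,0,1],0,-1],
    [[0,0,1],0,-1],
    [[0.06,0.5,1],0,-1],
    [[0.11,0.95,0.6],0,-1],
    [[0.11,0.95,0],0,-1],
    [[0.11,0.95,0],0,-1],
    [[0.11,0.95,0],0,-1],
    [[0.11,0.95,0],0,-1],
    [[0.11,0.95,0],0,-1],
    [[0.11,0.95,0],0,-1],
    [[0.11,0.95,0],0,-1],
    [[0.11,0.95,0],0,-1],
    [[0.11,0.95,0],0,-1],
    [[0.11,0.95,0],0,-1],
    [[0.11,0.95,0],0,-1],
    [[0.11,0.7,0],0,-1],
    [[0,0,0],0,-1],
    [[0,0,0],0,-1]
  ]
}}

```text
t: 15.78
eef_pos: [514.2, 322.6, 318.8]
tcp_rot: [-3.141, 0.0, 1.974]
ft_force: [-0.4, -0.4, -1.4]
opening: 0.315
grip_force: 30.0
```

Call:
{"name": "move_arm", "arguments": {
  "commands": [
    [[0,-0.9,0],0,-1],
    [[0,-0.1,-0.8],0,-1],
    [[0,0,-0.8],0,-1],
    [[0,0,-0.8],0,-1],
    [[0,0,-0.6],0,-1],
    [[0,0,-0.2],0,-1],
    [[0,0,0],0,-1],
    [[0,0,0],0,0.1],
    [[0,0,0],0,0.1],
    [[0,0,0],0,0.1],
    [[0,0,0.8],0,0.1],
    [[0,0,1],0,0.1],
    [[0,0,1],0,0.1],
    [[0,0,0.7],0,0.1]
  ]
}}

```text
t: 16.95
eef_pos: [514.5, 292.0, 331.4]
tcp_rot: [3.138, 0.0, 1.972]
ft_force: [0.5, -0.7, -0.1]
opening: 0.549
grip_force: 0.0
```

Call:
{"name": "move_arm", "arguments": {
  "commands": [
    [[-0.1,-0.915,0.18],-0.455,0.2],
    [[-0.1,-0.915,0.18],-0.455,0.2],
    [[-0.1,-0.915,0.18],-0.455,0.2],
    [[-0.1,-0.915,0.18],-0.455,0.2],
    [[-0.1,-0.915,0.18],-0.455,0.2],
    [[-0.1,-0.915,0.18],-0.455,0.2],
    [[-0.1,-0.915,0.18],-0.455,0.2],
    [[-0.1,-0.915,0.18],-0.455,0.2],
    [[-0.1,-0.915,0.18],-0.455,0.2],
    [[-0.1,-0.915,0.18],-0.455,0.2],
    [[-0.1,-0.915,0.18],-0.455,0.2],
    [[0,0,0],0,0.2],
    [[0,0,0],0,0.2]
  ]
}}

```text
t: 18.03
eef_pos: [481.3, -10.9, 388.4]
tcp_rot: [3.139, 0.0, 1.569]
ft_force: [0.7, -0.4, 0.1]
opening: 0.6
grip_force: 0.0
```

Run:
```python
from h import *
p=read_camera("wrist"); save(p,"w5.png",(200,0,460,250),2)
print(np.round(proj(p,[[483,62,20]])))
for c,a,X in brass(p,20,60):
    if X[1]>-20: print(np.round(c),a,np.round(X,1))
h=cv2.cvtColor(p["image"],cv2.COLOR_RGB2HSV); m=cv2.inRange(h,(12,90,90),(30,255,255))
for c in cv2.findContours(m,cv2.RETR_EXTERNAL,cv2.CHAIN_APPROX_NONE)[0]:
    if cv2.contourArea(c)>300: print(cv2.approxPolyDP(c,3,True).reshape(-1,2).tolist())
```

```text
[[321. 116.]]
[320. 114.] 699 [481.9  64.2  20. ]
[[524, 325], [519, 319], [430, 321], [428, 326], [220, 328]]
[[424, 256], [417, 267], [427, 270], [430, 290], [426, 298], [419, 299], [425, 309], [431, 310], [436, 299], [432, 290], [436, 277], [430, 259]]
[[220, 256], [213, 260], [208, 275], [207, 298], [212, 310], [217, 310], [225, 298], [217, 298], [214, 293], [215, 274], [219, 267], [226, 267]]
[[325, 99], [308, 104], [306, 119], [317, 130], [333, 123], [335, 109]]
```

View pics/w5.png

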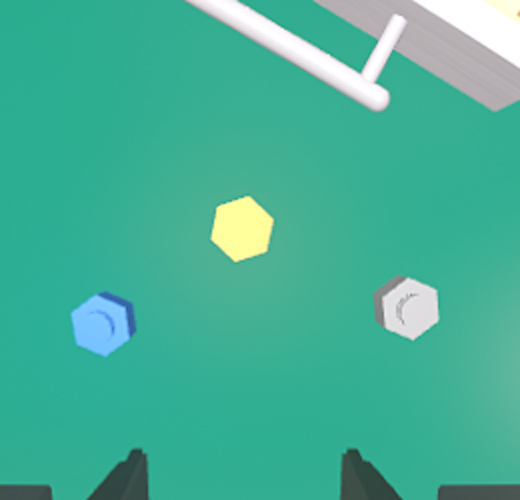

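A is at (320,114), with its corners about 19° off the image axes, so I turn −0.19 rad. The drawer handle is well clear of it.

Call:
{"name": "move_arm", "arguments": {
  "commands": [
    [[0.02,0.415,-0.85],-0.4,0.2],
    [[0.02,0.415,-0.85],-0.4,0.2],
    [[0,0.415,-0.85],-0.4,0.2],
    [[0,0.415,-0.85],-0.4,0.2],
    [[0,0.415,-0.85],-0.4,0.2],
    [[0,0.415,-0.85],-0.4,0.2],
    [[0,0,0],0,0.2],
    [[0,0,-0.47],0,0.2],
    [[0,0,-0.47],0,0.2],
    [[0,0,-0.47],0,0.2],
    [[0,0,0],0,0.2],
    [[0,0,0],0,-1],
    [[0,0,0],0,-1],
    [[0,0,0],0,-1],
    [[0,0,0],0,-1],
    [[0,0,0],0,-1]
  ]
}}

```text
t: 19.42
eef_pos: [482.8, 64.7, 192.7]
tcp_rot: [3.141, -0.0, 1.38]
ft_force: [-1.1, 0.8, 7.1]
opening: 0.312
grip_force: 30.0
```

Call:
{"name": "move_arm", "arguments": {
  "commands": [
    [[0,0,0.6],0,-1],
    [[0,0,1],0,-1],
    [[0,0,1],0,-1],
    [[0,0,1],0,-1],
    [[0.3,0.7,0.6],0,-1],
    [[0.36,0.9,0],0,-1],
    [[0.36,0.9,0],0,-1],
    [[0.36,0.9,0],0,-1],
    [[0.36,0.9,0],0,-1],
    [[0.36,0.9,0],0,-1],
    [[0.36,0.9,0],0,-1],
    [[0.14,0.7,0],0,-1],
    [[0,0,0],0,-1],
    [[0,0,0],0,-1]
  ]
}}

```text
t: 20.58
eef_pos: [560.5, 269.4, 317.8]
tcp_rot: [-3.141, 0.0, 1.381]
ft_force: [-0.5, -0.4, -0.6]
opening: 0.316
grip_force: 30.0
```

Call:
{"name": "move_arm", "arguments": {
  "commands": [
    [[-0.53,-0.55,0],0,-1],
    [[-0.53,-0.55,0],0,-1],
    [[0,0,0],0,-1],
    [[0,0,-0.8],0,-1],
    [[0,0,-0.8],0,-1],
    [[0,0,-0.8],0,-1],
    [[0,0,-0.6],0,-1],
    [[0,0,-0.2],0,-1],
    [[0,0,0],0,-1],
    [[0,0,0],0,-0.05],
    [[0,0,0],0,-0.05],
    [[0,0,0],0,-0.05],
    [[0,0,0.8],0,-0.05],
    [[0,0,1],0,-0.05],
    [[0,0,1],0,-0.05],
    [[0,0,0.8],0,-0.05]
  ]
}}

```text
t: 21.92
eef_pos: [528.9, 235.7, 333.1]
tcp_rot: [3.139, -0.001, 1.38]
ft_force: [-0.4, 0.3, -0.7]
opening: 0.474
grip_force: 0.0
```

Call:
{"name": "move_arm", "arguments": {
  "commands": [
    [[-0.08,-0.17,0],0.97,-0.3],
    [[-0.08,-0.17,0],0.97,-0.3],
    [[-0.08,-0.17,0],0.97,-0.3],
    [[-0.08,-0.17,0],0.97,-0.3],
    [[-0.08,-0.17,0],0.97,-0.3],
    [[-0.08,-0.17,0],0.97,-0.3],
    [[-0.08,-0.17,0],0.97,-0.3],
    [[-0.08,-0.17,0],0.97,-0.3],
    [[-0.08,-0.17,0],0.97,-0.3],
    [[-0.08,-0.17,0],0.97,-0.3],
    [[-0.08,-0.17,0],0.97,-0.3],
    [[-0.08,-0.17,0],0.97,-0.3],
    [[-0.08,-0.17,0],0.97,-0.3],
    [[-0.08,-0.17,0],0.97,-0.3],
    [[-0.08,-0.17,0],0.97,-0.3],
    [[-0.08,-0.17,0],0.97,-0.3],
    [[0,0,0],0,-0.3],
    [[0,0,0],0,-0.3]
  ]
}}

```text
t: 23.42
eef_pos: [490.6, 154.1, 330.9]
tcp_rot: [3.141, 0.001, 2.618]
ft_force: [0.5, 0.5, 0.6]
opening: 0.352
grip_force: 0.0
```

Run:
```python
from h import *
p=read_camera("wrist"); save(p,"w6.png"); print(np.round(proj(p,[[489,152,53]])))
S=read_camera("scene"); D=read_camera("side")
for n,q in (("s",S),("d",D)):
    for c,a,X in brass(q,18,20):
        if 380<X[0]<950 and abs(X[1])<450: print(n,np.round(c),a,np.round(X))
```

```text
[[318. 201.]]
s [358. 170.] 1131 [481. 325.  18.]
s [364. 200.] 751 [626. 244.  18.]
d [284. 176.] 924 [644. 299.  18.]
d [240. 181.] 620 [511. 364.  18.]
```

View pics/w6.png

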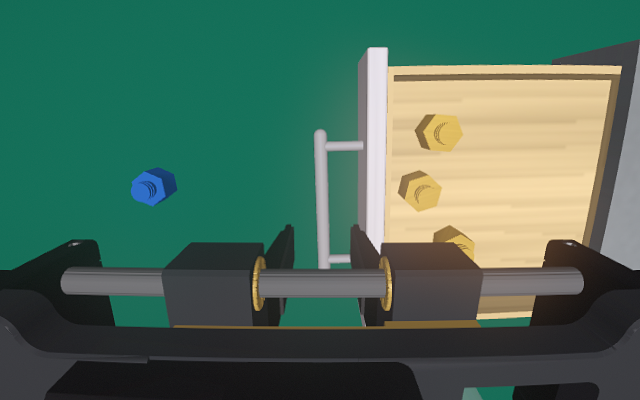

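The three couplings stand upright in the drawer at (438,132), (420,190) and (455,240). The handle bar is under the tool at column 321.

Call:
{"name": "move_arm", "arguments": {
  "commands": [
    [[0,0,-0.9],0,-0.3],
    [[0,0,-0.9],0,-0.3],
    [[0,0,-0.9],0,-0.3],
    [[0,0,-0.8],0,-0.3],
    [[0,0,0],0,-0.3],
    [[0,0,0],0,-1],
    [[0,0,0],0,-1],
    [[0,0,0],0,-1],
    [[0,0,0],0,-1],
    [[0,0,0],0,-1]
  ]
}}

```text
t: 24.4
eef_pos: [490.8, 154.2, 226.3]
tcp_rot: [3.14, 0.002, 2.621]
ft_force: [-0.7, 0.3, 8.9]
opening: 0.105
grip_force: 30.0
```

Call:
{"name": "move_arm", "arguments": {
  "commands": [
    [[0.14,0.24,0],0,-1],
    [[0.27,0.48,0],0,-1],
    [[0.27,0.48,0],0,-1],
    [[0.27,0.48,0],0,-1],
    [[0.27,0.48,0],0,-1],
    [[0.27,0.48,0],0,-1],
    [[0.27,0.48,0],0,-1],
    [[0.27,0.48,0],0,-1],
    [[0.27,0.48,0],0,-1],
    [[0.27,0.48,0],0,-1],
    [[0.27,0.48,0],0,-1],
    [[0.1,0.16,0],0,-1],
    [[0,0,0],0,-1],
    [[0,0,0],0,-1]
  ]
}}

```text
t: 25.57
eef_pos: [576.3, 309.6, 226.0]
tcp_rot: [-3.134, -0.006, 2.622]
ft_force: [-21.4, -8.2, 19.8]
opening: 0.11
grip_force: 29.9
```

Call:
{"name": "move_arm", "arguments": {
  "commands": [
    [[0,0,0],0,-0.4],
    [[0,0,0],0,-0.4],
    [[0,0,0],0,-0.4],
    [[0,0,0.9],0,-0.4],
    [[0,0,1],0,-0.4],
    [[0,0,1],0,-0.4],
    [[0,0,1],0,0.2],
    [[0,0,1],0,0.7],
    [[0,-0.5,1],0.4,0.7],
    [[0,-1,0.5],0.4,0.7],
    [[0,-1,0.2],0.4,0.7],
    [[0,-1,0.2],0.4,0.7],
    [[0,-1,0.2],0.4,0.7],
    [[0,-1,0.2],0.4,0.7],
    [[0,-1,0.2],0.4,0.7],
    [[0,-1,0.2],0.4,0.7],
    [[0,-1,0.2],0.4,0.7],
    [[0,-1,0.2],0.4,0.7],
    [[0,-1,0.2],0.4,0.7]
  ]
}}

```text
t: 27.15
eef_pos: [578.6, -6.3, 471.8]
tcp_rot: [3.141, 0.001, 2.975]
ft_force: [-0.0, 0.0, -0.1]
opening: 0.848
grip_force: 0.0
```

Call:
{"name": "move_arm", "arguments": {
  "commands": [
    [[0.1,-1,0],0.45,0.7],
    [[0.1,-1,0],0.45,0.7],
    [[0.1,-1,0],0.45,0.7],
    [[0.1,-1,0],0.45,0.7],
    [[0.1,-1,0],0.45,0.7],
    [[0.1,-1,0],0.45,0.7],
    [[0.1,-1,0],0.45,0.7],
    [[0.1,-1,0],0.45,0.7],
    [[0.1,-1,0],0.45,0.7],
    [[0.1,-1,0],0.45,0.7],
    [[0.1,-1,0],0.45,0.7],
    [[0.1,-0.9,0],0.45,0.7],
    [[0,-0.4,0],0,0.7],
    [[0,0,0],0,0.7],
    [[0,0,0],0,0.7]
  ]
}}

```text
t: 28.4
eef_pos: [614.7, -373.7, 470.8]
tcp_rot: [3.141, -0.0, -2.88]
ft_force: [-0.0, 1.0, -0.4]
opening: 0.848
grip_force: 0.0
```

Run:
```python
from h import *
p=read_camera("wrist"); save(p,"w7.png"); print(np.round(env.state()["joints"],2), np.round(env.state()["opening"],2))
print(np.round(proj(p,[[547,-394,211],[491,-267,150],[577,307,53]])))
for th,z in (("lid_grip",200),("slot",150)):
  for r in cut_out(th,p)[:2]:
    ys,xs=np.nonzero(r["region"]);print(th,np.round(r["at"]),round(r["confidence"],2),xs.min(),xs.max(),ys.min(),ys.max(),np.round(at_z(p,r["at"],z)))
S=read_camera("scene"); save(S,"s7.png",(90,130,480,310),2)
```

```text
[-0.64  0.59  1.21  0.    1.35 -2.47] 0.85
[[320. 118.]
 [466.  96.]
 [738. 262.]]
lid_grip [320. 115.] 0.83 279 360 76 160 [ 545. -395.  200.]
lid_grip [398. 315.] 0.7 383 420 298 325 [ 702. -277.  200.]
slot [356. 108.] 0.71 181 520 23 195 [ 529. -364.  150.]
```

View pics/w7.png

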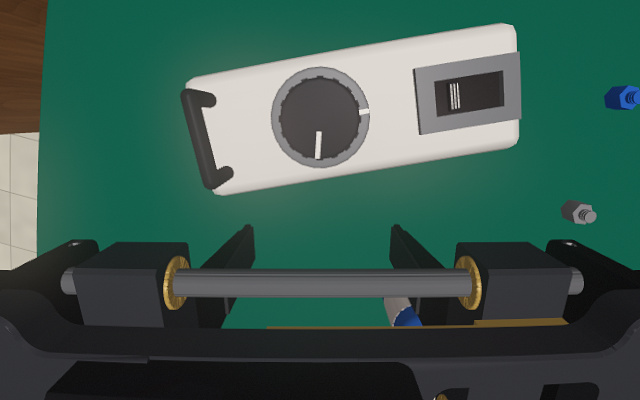

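The lid is centred at (320,118) in the wrist view. Its white line points down to (318,158) and the tick is to the right at (365,111), so it needs about 259° (4.52 rad) clockwise to a squeeze of 0.25.

Run:
```python
from h import *
W=read_camera("wrist");S=read_camera("scene");D=read_camera("side")
ss=lambda x,y:(90+x/3.8-.35,160+y/3.8-.35); ds=lambda x,y:(215+x/2.8-.3,105+y/2.8-.3)
for a,b in (((319.5,118),(220,211)),((318,158),(236,234)),((319,132),(220,216))):
    o=[(W,a),(S,ss(*b))]; X=tri(o); print(np.round(X,1),[np.round(proj(p,[X])[0]-u,1) for p,u in o])
# model comparison: lid silhouettes for candidate top heights
from itertools import product
t=np.linspace(0,2*np.pi,60)
for n,p in (("w",W),("s",S),("d",D)):
    r=cut_out("lid_grip",p)[0]; ys,xs=np.nonzero(r["region"]); print(n,"mask",xs.min(),xs.max(),ys.min(),ys.max())
    for zt in (205,212,219,226):
        P=np.array([[547+30*np.cos(a),-394+30*np.sin(a),z] for a in t for z in (zt,zt-36)]); q=proj(p,P); print(zt,np.round([q[:,0].min(),q[:,0].max(),q[:,1].min(),q[:,1].max()]))
g=cv2.cvtColor(W["image"],cv2.COLOR_RGB2GRAY)
print("row118",g[118,262:380:2].tolist())
```

```text
[ 547.6 -392.7  213. ] [array([0.7, 0.2]), array([-0.2,  0.1])]
[ 576.9 -387.6  214.2] [array([-1.2, -0.3]), array([ 0.4, -0.2])]
[ 557.5 -392.2  217.1] [array([-1.5, -0.4]), array([ 0.5, -0.2])]
w mask 279 359 75 159
205 [280. 357.  76. 156.]
212 [279. 359.  75. 157.]
219 [278. 360.  74. 158.]
226 [276. 361.  72. 159.]
s mask 134 162 208 233
205 [135. 164. 209. 236.]
212 [134. 163. 207. 234.]
219 [134. 162. 206. 232.]
226 [133. 161. 203. 230.]
d mask 405 436 289 323
205 [403. 436. 291. 327.]
212 [403. 437. 289. 325.]
219 [404. 437. 287. 323.]
226 [404. 438. 285. 322.]
row118 [216, 216, 215, 217, 142, 138, 141, 144, 84, 75, 78, 78, 77, 77, 77, 77, 75, 75, 76, 75, 75, 76, 75, 76, 75, 76, 76, 75, 75, 76, 77, 75, 76, 76, 75, 76, 75, 77, 76, 77, 77, 77, 78, 78, 78, 78, 79, 74, 63, 131, 149, 148, 144, 126, 217, 215, 216, 215, 215]
```

Call:
{"name": "move_arm", "arguments": {
  "commands": [
    [[-0.75,-0.22,0],0,0.85],
    [[-0.75,-0.22,0],0,0.85],
    [[-0.75,-0.22,0],0,0.85],
    [[0,0,0],0,0.85],
    [[0,0,-0.8],0,0.85],
    [[0,0,-0.8],0,0.85],
    [[0,0,-0.8],0,0.85],
    [[0,0,-0.6],0,0.85],
    [[0,0,-0.2],0,0.85],
    [[0,0,0],0,0.85],
    [[0,0,0],0,0.85]
  ]
}}

```text
t: 29.82
eef_pos: [547.7, -393.7, 375.8]
tcp_rot: [-3.141, 0.0, -2.878]
ft_force: [0.0, 0.5, 0.2]
opening: 0.927
grip_force: 0.0
```

Call:
{"name": "move_arm", "arguments": {
  "commands": [
    [[0,0,-0.1],0,0.85],
    [[0,0,0],0,-1],
    [[0,0,0],0,-1],
    [[0,0,0],0,-1],
    [[0,0,0],0,-1],
    [[0,0,0],0,-1],
    [[0,0,0],0,-1]
  ]
}}

```text
t: 30.4
eef_pos: [547.3, -393.5, 372.3]
tcp_rot: [3.141, 0.0, -2.878]
ft_force: [-1.4, 2.3, 3.5]
opening: 0.628
grip_force: 30.0
```

```bash
python3 -c "
from h import *
s=env.state();print(s['eef_pos'],s['tcp_rot'],s['moment'],s['ft_force'],s['opening']*95,s['joints'][5])"
```

```text
[ 547.27796414 -393.51019543  372.33951003] [ 3.14116034e+00  5.32033260e-05 -2.87803158e+00] [ 0.49003257  0.19502728 -0.03579428] [-1.35611646  2.33454563  3.46312261] 59.66265548742833 -2.555847636304915
```

Call:
{"name": "move_arm", "arguments": {
  "commands": [
    [[0,0,0],-0.5,-1],
    [[0,0,0],-1,-1],
    [[0,0,0],-1,-1],
    [[0,0,0],-1,-1],
    [[0,0,0],-1,-1],
    [[0,0,0],-1,-1],
    [[0,0,0],-1,-1],
    [[0,0,0],-1,-1],
    [[0,0,0],-1,-1],
    [[0,0,0],-1,-1],
    [[0,0,0],-1,-1],
    [[0,0,0],-1,-1],
    [[0,0,0],-1,-1],
    [[0,0,0],-1,-1],
    [[0,0,0],-1,-1],
    [[0,0,0],-1,-1],
    [[0,0,0],-1,-1],
    [[0,0,0],-1,-1],
    [[0,0,0],-1,-1],
    [[0,0,0],-1,-1]
  ]
}}

```text
t: 32.07
eef_pos: [546.9, -394.2, 372.3]
tcp_rot: [-3.14, 0.001, 1.842]
ft_force: [-4.1, -2.5, 2.6]
opening: 0.629
grip_force: 30.0
```

Call:
{"name": "move_arm", "arguments": {
  "commands": [
    [[0,0,0],-1,-1],
    [[0,0,0],-1,-1],
    [[0,0,0],-1,-1],
    [[0,0,0],-1,-1],
    [[0,0,0],-1,-1],
    [[0,0,0],-1,-1],
    [[0,0,0],-1,-1],
    [[0,0,0],-1,-1],
    [[0,0,0],-1,-1],
    [[0,0,0],-1,-1],
    [[0,0,0],-1,-1],
    [[0,0,0],-1,-1],
    [[0,0,0],-1,-1],
    [[0,0,0],-1,-1],
    [[0,0,0],-1,-1],
    [[0,0,0],-1,-1],
    [[0,0,0],-1,-1],
    [[0,0,0],-1,-1],
    [[0,0,0],-1,-1],
    [[0,0,0],-1,-1]
  ]
}}

```text
t: 33.73
eef_pos: [546.4, -393.8, 372.3]
tcp_rot: [-3.141, 0.003, 0.242]
ft_force: [-9.4, 1.0, 5.6]
opening: 0.626
grip_force: 30.0
```

```bash
python3 -c "
from h import *
s=env.state();print(s['eef_pos'],s['tcp_rot'],s['moment'],s['ft_force'],s['opening']*95,s['joints'])
p=read_camera('scene');save(p,'s8.png',(90,150,220,270),4)"
```

```text
[ 546.39142239 -393.84269786  372.31872078] [-3.14053839e+00  2.90669926e-03  2.41538495e-01] [0.12101055 1.9206462  0.27863653] [-9.373245    1.04519859  5.62814024] 59.448794555081626 [-0.72233445  0.59122243  1.46478084 -0.00201669  1.08811401  0.60786323]
```

Call:
{"name": "move_arm", "arguments": {
  "commands": [
    [[0,0,0],-1,-1],
    [[0,0,0],-1,-1],
    [[0,0,0],-1,-1],
    [[0,0,0],-1,-1],
    [[0,0,0],-1,-1],
    [[0,0,0],-1,-1],
    [[0,0,0],-1,-1],
    [[0,0,0],-1,-1],
    [[0,0,0],-1,-1],
    [[0,0,0],-1,-1],
    [[0,0,0],-1,-1],
    [[0,0,0],-1,-1],
    [[0,0,0],-1,-1]
  ]
}}

```text
t: 34.87
eef_pos: [546.6, -393.4, 372.3]
tcp_rot: [3.14, 0.003, -0.798]
ft_force: [-8.2, 4.6, 5.2]
opening: 0.626
grip_force: 30.0
```

```bash
cat > st.py <<'E'
from h import *
s=env.state();print(s['eef_pos'].round(1),'yaw',s['tcp_rot'][2].round(3),'M',s['moment'].round(3),'F',s['ft_force'].round(1),s['opening']*95,'j6',s['joints'][5].round(2))
E
python3 st.py
```

```text
[ 546.6 -393.4  372.3] yaw -0.798 M [0.813 1.64  0.257] F [-8.2  4.6  5.2] 59.44195510270575 j6 1.65
```

Call:
{"name": "move_arm", "arguments": {
  "commands": [
    [[0,0,0],-0.5,-1],
    [[0,0,0],-0.5,-1],
    [[0,0,0],-0.5,-1]
  ]
}}

```text
t: 35.12
eef_pos: [546.6, -393.3, 372.3]
tcp_rot: [3.14, 0.003, -0.916]
ft_force: [-8.6, 5.0, 6.8]
opening: 0.626
grip_force: 30.0
```

```bash
python3 st.py
```

```text
[ 546.6 -393.3  372.3] yaw -0.916 M [0.916 1.525 0.656] F [-8.6  5.   6.8] 59.478654216355764 j6 1.77
```

Call:
{"name": "move_arm", "arguments": {
  "commands": [
    [[0,0,0],-0.5,-1],
    [[0,0,0],-0.5,-1],
    [[0,0,0],-0.5,-1]
  ]
}}

```text
t: 35.37
eef_pos: [546.7, -393.2, 372.3]
tcp_rot: [3.14, 0.003, -1.035]
ft_force: [-7.1, 3.5, 5.3]
opening: 0.629
grip_force: 30.0
```

```bash
python3 st.py
```

```text
[ 546.7 -393.2  372.3] yaw -1.035 M [0.902 1.483 0.958] F [-7.1  3.5  5.3] 59.773445121541506 j6 1.88
```

Call:
{"name": "move_arm", "arguments": {
  "commands": [
    [[0,0,0],0,0.85],
    [[0,0,0],0,0.85],
    [[0,0,0],0,0.85],
    [[0,0,0],0,0.85],
    [[0,0,0.9],0,0.85],
    [[0,0,0.9],0,0.85],
    [[0,0,0.9],0,0.85],
    [[-0.6,1,0.6],0,0.85],
    [[-0.6,1,0],0,0.85],
    [[0,0,0],0,0.85],
    [[0,0,0],0,0.85]
  ]
}}

```text
t: 36.28
eef_pos: [510.8, -332.6, 472.0]
tcp_rot: [-3.141, -0.001, -1.034]
ft_force: [0.1, -0.9, 0.6]
opening: 0.919
grip_force: 0.0
```

```bash
python3 st.py
python3 - <<'E'
from h import *
p=read_camera("wrist"); save(p,"w9.png"); print(np.round(proj(p,[[547.3,-393.5,213],[547.3-.4035*37,-393.5+.915*37,177]])))
E
```

```text
[ 510.8 -332.6  472. ] yaw -1.034 M [ 0.009  0.127 -0.013] F [ 0.1 -0.9  0.6] 87.30048839303548 j6 1.92
[[323. 121.]
 [318. 162.]]
```

View pics/w9.png

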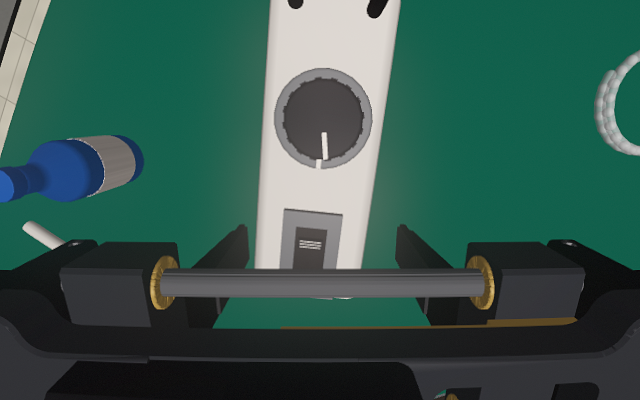

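The lid's line at (326,159) lies about 9° short of the tick at (319,164). That means a squeeze of about 0.09 after easing back, so the lid is snug. Next is the switch.

Call:
{"name": "move_arm", "arguments": {
  "commands": [
    [[-0.156,0.086,0],0.95,-1],
    [[-0.156,0.086,0],0.95,-1],
    [[-0.156,0.086,0],0.95,-1],
    [[-0.156,0.086,0],0.95,-1],
    [[-0.156,0.086,0],0.95,-1],
    [[-0.156,0.086,-0.2],0.95,-1],
    [[-0.156,0.086,-0.2],0.95,-1],
    [[-0.156,0.086,-0.2],0.95,-1],
    [[-0.156,0.086,-0.2],0.95,-1],
    [[-0.156,0.086,-0.2],0.95,-1],
    [[-0.156,0.086,-0.2],0.95,-1],
    [[-0.156,0.086,-0.2],0.95,-1],
    [[-0.156,0.086,-0.2],0.95,-1],
    [[-0.156,0.086,-0.2],0.95,-1],
    [[-0.156,0.086,-0.2],0.95,-1],
    [[-0.156,0.086,-0.2],0.95,-1],
    [[-0.156,0.086,-0.2],0.95,-1],
    [[-0.156,0.086,-0.3],0.95,-1],
    [[-0.156,0.086,-0.3],0.95,-1],
    [[0,0,0],0,-1]
  ]
}}

```text
t: 38.0
eef_pos: [422.3, -285.2, 379.2]
tcp_rot: [-3.139, 0.001, 0.412]
ft_force: [-0.5, -0.4, 0.3]
opening: 0.005
grip_force: 0.0
```

Call:
{"name": "move_arm", "arguments": {
  "commands": [
    [[0,0,0],0,-1],
    [[0,0,0],0,-1]
  ]
}}

```text
t: 38.17
eef_pos: [423.0, -285.4, 381.2]
tcp_rot: [3.141, -0.0, 0.406]
ft_force: [0.9, -0.2, 0.4]
opening: 0.005
grip_force: 0.0
```

```bash
python3 st.py
python3 - <<'E'
from h import *
p=read_camera("wrist"); save(p,"w10.png",(160,0,480,240),2.5)
u=np.array([.4035,-.915]);v=np.array([.915,.4035]);s=np.array([486.3,-256])
print(np.round(proj(p,[list(s+a*u+b*v)+[151] for a,b in ((0,0),(-20,-16),(-20,16),(20,0),(44,16),(44,-16),(-36,-30),(-36,30),(60,30),(60,-30))])))
E
```

```text
[ 423.  -285.4  381.2] yaw 0.406 M [-0.103  0.109  0.011] F [ 0.9 -0.2  0.4] 0.44764622248848024 j6 0.44
[[317. 122.]
 [288. 147.]
 [287.  98.]
 [347. 122.]
 [384.  97.]
 [383. 146.]
 [266. 168.]
 [261.  75.]
 [410.  74.]
 [405. 166.]]
```

View pics/w10.png

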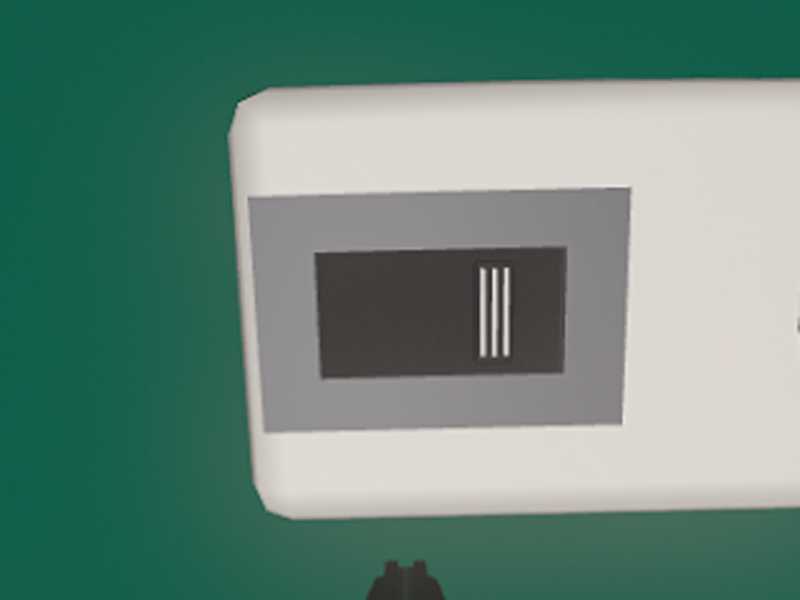

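The close view shows the plate, with slot corners at (316,253), (566,247), (564,372) and (321,378) in the crop. The nub is at columns 474–514. I fit the pose from these corners.

Run:
```python
from h import *
from scipy.optimize import least_squares
p=read_camera("wrist")
px=np.array([(248,197),(631,188),(623,424),(264,433),(316,253),(566,247),(564,372),(321,378)])/2.5+[160,0]-.3
loc=np.array([(-36,30),(60,30),(60,-30),(-36,-30),(-20,16),(44,16),(44,-16),(-20,-16)],float)
def P(q):
    c,s=np.cos(q[3]),np.sin(q[3]); xy=loc@np.array([[c,s],[-s,c]])+q[:2]
    return np.c_[xy,np.full(8,q[2])]
r=least_squares(lambda q:(proj(p,P(q))-px).ravel(),[486,-256,151,-1.155])
print(r.x.round(2),np.degrees(r.x[3]).round(1),r.fun.reshape(-1,2).round(1).tolist())
s=env.state(); print(s['eef_pos'].round(1),s['tcp_rot'][2])
print("tip proj",np.round(proj(p,[[*(s['eef_pos'][:2]),s['eef_pos'][2]-190]])))
```

```text
[ 484.57 -256.98  157.42   -1.14] -65.3 [[0.2, -0.1], [0.1, -0.2], [-0.5, -0.0], [0.3, -0.0], [-0.4, -0.1], [0.2, -0.2], [-0.1, 0.3], [0.2, 0.4]]
[ 422.8 -285.1  381.4] 0.40750686172292405
tip proj [[320. 244.]]
```

Call:
{"name": "move_arm", "arguments": {
  "commands": [
    [[0.68,0.31,0],0.1,-1],
    [[0.68,0.31,0],0.1,-1],
    [[0.68,0.31,0],0.1,-1],
    [[0,0,-0.4],0,-1],
    [[0,0,-0.4],0,-1],
    [[0,0,0],0,-1],
    [[0,0,0],0,-1]
  ]
}}

```text
t: 38.85
eef_pos: [483.8, -256.9, 357.1]
tcp_rot: [-3.141, 0.0, 0.433]
ft_force: [0.3, -0.2, -0.5]
opening: 0.003
grip_force: 0.0
```

```bash
python3 st.py
python3 - <<'E'
from h import *
p=read_camera("wrist"); save(p,"w11.png",(220,100,420,250),4)
E
```

```text
[ 483.8 -256.9  357.1] yaw 0.433 M [-0.073  0.148 -0.   ] F [ 0.3 -0.2 -0.5] 0.3233643972142635 j6 0.53
```

View pics/w11.png

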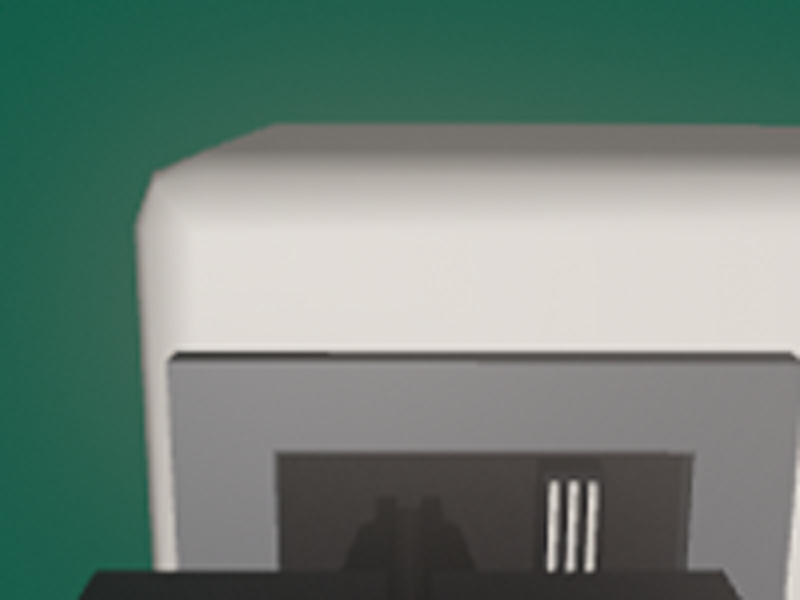

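The closed fingertips, at crop columns 345–475, sit in the middle of the slot's free part, columns 277–538. I descend into it.

Call:
{"name": "move_arm", "arguments": {
  "commands": [
    [[0,0,-0.25],0,-1],
    [[0,0,-0.22],0,-1],
    [[0,0,0],0,-1],
    [[0,0,0],0,-1]
  ]
}}

```text
t: 39.23
eef_pos: [483.5, -256.9, 342.7]
tcp_rot: [-3.141, 0.0, 0.433]
ft_force: [0.5, 0.5, -1.0]
opening: 0.003
grip_force: 0.0
```

Call:
{"name": "move_arm", "arguments": {
  "commands": [
    [[0,0,-0.07],0,-1],
    [[0,0,0],0,-1],
    [[0,0,0],0,-1]
  ]
}}

```text
t: 39.48
eef_pos: [483.6, -256.8, 340.9]
tcp_rot: [3.141, -0.0, 0.433]
ft_force: [0.5, 0.1, -0.2]
opening: 0.006
grip_force: 0.0
```

Call:
{"name": "move_arm", "arguments": {
  "commands": [
    [[0,0,-0.05],0,-1],
    [[0,0,0],0,-1],
    [[0,0,0],0,-1]
  ]
}}

```text
t: 39.73
eef_pos: [483.6, -256.7, 340.4]
tcp_rot: [3.14, -0.001, 0.433]
ft_force: [-2.5, 1.1, 10.2]
opening: 0.008
grip_force: 5.2
```

Call:
{"name": "move_arm", "arguments": {
  "commands": [
    [[0,0,-0.05],0,-1],
    [[0,0,0],0,-1],
    [[0,0,0],0,-1]
  ]
}}

```text
t: 39.98
eef_pos: [483.4, -256.6, 340.3]
tcp_rot: [3.139, -0.001, 0.433]
ft_force: [-6.0, 4.0, 26.8]
opening: 0.005
grip_force: 13.2
```

Call:
{"name": "move_arm", "arguments": {
  "commands": [
    [[0,0,0.14],0,-1],
    [[0,0,0],0,-1],
    [[0.042,-0.091,0],0,-1],
    [[0.042,-0.091,0],0,-1],
    [[0.042,-0.091,0],0,-1],
    [[0.042,-0.091,0],0,-1],
    [[0.042,-0.091,0],0,-1],
    [[0.042,-0.091,0],0,-1],
    [[0,0,0],0,-1],
    [[0,0,0],0,-1]
  ]
}}

```text
t: 40.82
eef_pos: [491.2, -273.3, 341.9]
tcp_rot: [3.142, 0.0, 0.433]
ft_force: [0.7, -1.1, -1.1]
opening: 0.002
grip_force: 0.0
```

Call:
{"name": "move_arm", "arguments": {
  "commands": [
    [[0.028,-0.06,0],0,-1],
    [[0.028,-0.06,0],0,-1],
    [[0,0,0],0,-1],
    [[0,0,0],0,-1]
  ]
}}

```text
t: 41.15
eef_pos: [492.9, -276.8, 342.1]
tcp_rot: [3.141, -0.0, 0.433]
ft_force: [0.6, -0.2, 0.7]
opening: 0.005
grip_force: 0.1
```

Call:
{"name": "move_arm", "arguments": {
  "commands": [
    [[0.028,-0.06,0],0,-1],
    [[0,0,0],0,-1],
    [[0,0,0],0,-1]
  ]
}}

```text
t: 41.4
eef_pos: [493.7, -278.7, 342.1]
tcp_rot: [3.141, -0.0, 0.433]
ft_force: [0.1, 0.6, -0.4]
opening: 0.002
grip_force: 0.1
```

Call:
{"name": "move_arm", "arguments": {
  "commands": [
    [[0.028,-0.06,0],0,-1],
    [[0,0,0],0,-1],
    [[0,0,0],0,-1]
  ]
}}

```text
t: 41.65
eef_pos: [494.6, -280.5, 342.1]
tcp_rot: [3.141, -0.0, 0.433]
ft_force: [-0.4, 0.4, -0.2]
opening: 0.003
grip_force: 0.0
```

```bash
python3 st.py
python3 - <<'E'
from h import *
p=read_camera("wrist"); save(p,"w12.png",(220,100,420,250),4)
E
```

```text
[ 494.6 -280.5  342.1] yaw 0.433 M [-0.071  0.178 -0.051] F [-0.4  0.4 -0.2] 0.23810902945372037 j6 0.51
```

No picture views are left, so I locate the nub's white stripes numerically.

```bash
cat > nub.py <<'E'
from h import *
p=read_camera("wrist"); u=np.array([.418,-.9085]);v=np.array([.9085,.418]);s=np.array([484.57,-256.98])
g=cv2.cvtColor(p["image"],cv2.COLOR_RGB2GRAY).astype(float)
# grey profile along slot at lateral offset b (far side, visible past the fingers)
for b in (9,11):
    a=np.arange(-20,46,1.); q=proj(p,[list(s+t*u+b*v)+[157.5] for t in a]).astype(np.float32)
    val=cv2.remap(g.astype(np.float32),q[:,0],q[:,1],cv2.INTER_LINEAR).ravel()
    print(b,q[0].round(),[f"{int(t)}:{int(x)}" for t,x in zip(a,val)])
E
python3 nub.py; python3 st.py
```

```text
9 [241. 232.] ['-20:72', '-19:66', '-18:63', '-17:63', '-16:63', '-15:63', '-14:63', '-13:63', '-12:63', '-11:63', '-10:63', '-9:63', '-8:63', '-7:63', '-6:63', '-5:64', '-4:64', '-3:64', '-2:65', '-1:64', '0:63', '1:62', '2:63', '3:63', '4:64', '5:63', '6:64', '7:64', '8:64', '9:64', '10:64', '11:64', '12:64', '13:64', '14:64', '15:65', '16:64', '17:64', '18:66', '19:60', '20:55', '21:55', '22:54', '23:55', '24:55', '25:57', '26:60', '27:59', '28:58', '29:56', '30:57', '31:57', '32:55', '33:81', '34:76', '35:68', '36:207', '37:99', '38:84', '39:204', '40:92', '41:67', '42:71', '43:75', '44:119', '45:133']
11 [241. 228.] ['-20:77', '-19:68', '-18:65', '-17:64', '-16:64', '-15:65', '-14:65', '-13:64', '-12:64', '-11:64', '-10:65', '-9:65', '-8:65', '-7:65', '-6:65', '-5:66', '-4:65', '-3:66', '-2:65', '-1:66', '0:66', '1:65', '2:66', '3:66', '4:66', '5:65', '6:66', '7:65', '8:66', '9:65', '10:66', '11:66', '12:66', '13:66', '14:67', '15:66', '16:66', '17:67', '18:67', '19:67', '20:67', '21:66', '22:58', '23:58', '24:58', '25:59', '26:61', '27:60', '28:59', '29:59', '30:58', '31:59', '32:66', '33:135', '34:86', '35:74', '36:138', '37:84', '38:74', '39:131', '40:89', '41:69', '42:73', '43:77', '44:123', '45:133']
[ 494.6 -280.4  342.1] yaw 0.433 M [-0.071  0.215 -0.041] F [ 0.4  0.3 -0. ] 0.19937690924080465 j6 0.51
```

Call:
{"name": "move_arm", "arguments": {
  "commands": [
    [[0.025,-0.055,0],0,-1],
    [[0.021,-0.045,0],0,-1],
    [[0,0,0],0,-1],
    [[0,0,0],0,-1]
  ]
}}

```text
t: 42.08
eef_pos: [495.8, -283.2, 342.0]
tcp_rot: [-3.141, 0.0, 0.433]
ft_force: [-1.7, 4.3, 2.5]
opening: 0.008
grip_force: 2.2
```

Call:
{"name": "move_arm", "arguments": {
  "commands": [
    [[0.014,-0.03,0],0,-1],
    [[0,0,0],0,-1],
    [[0,0,0],0,-1]
  ]
}}

```text
t: 42.33
eef_pos: [496.1, -283.5, 342.0]
tcp_rot: [-3.139, 0.001, 0.433]
ft_force: [-3.2, 8.2, 5.1]
opening: 0.004
grip_force: 4.6
```

```bash
python3 nub.py; python3 st.py
```

```text
9 [236. 232.] ['-20:70', '-19:67', '-18:63', '-17:62', '-16:63', '-15:63', '-14:63', '-13:63', '-12:63', '-11:63', '-10:64', '-9:63', '-8:63', '-7:63', '-6:64', '-5:63', '-4:64', '-3:64', '-2:64', '-1:64', '0:63', '1:63', '2:63', '3:64', '4:63', '5:63', '6:64', '7:63', '8:63', '9:63', '10:64', '11:64', '12:63', '13:64', '14:64', '15:64', '16:64', '17:64', '18:65', '19:64', '20:64', '21:65', '22:59', '23:55', '24:55', '25:55', '26:55', '27:54', '28:57', '29:59', '30:59', '31:58', '32:57', '33:57', '34:57', '35:56', '36:75', '37:70', '38:105', '39:214', '40:75', '41:111', '42:193', '43:74', '44:117', '45:134']
11 [236. 228.] ['-20:75', '-19:69', '-18:66', '-17:64', '-16:65', '-15:65', '-14:64', '-13:64', '-12:64', '-11:65', '-10:64', '-9:65', '-8:65', '-7:65', '-6:65', '-5:66', '-4:65', '-3:66', '-2:65', '-1:65', '0:66', '1:66', '2:65', '3:66', '4:65', '5:65', '6:65', '7:66', '8:65', '9:65', '10:66', '11:65', '12:66', '13:66', '14:67', '15:65', '16:66', '17:66', '18:67', '19:66', '20:66', '21:67', '22:67', '23:67', '24:65', '25:58', '26:57', '27:58', '28:60', '29:62', '30:60', '31:59', '32:59', '33:59', '34:62', '35:87', '36:134', '37:79', '38:89', '39:136', '40:72', '41:84', '42:119', '43:70', '44:123', '45:134']
[ 496.1 -283.5  342. ] yaw 0.433 M [ 1.576  0.738 -0.029] F [-2.7  8.7  4.2] 0.4143463635965616 j6 0.5
```

The stop is reached: 8.8 N, with the stripes centred at 39 mm as they should be. I back off and rise.

Call:
{"name": "move_arm", "arguments": {
  "commands": [
    [[-0.06,0.13,0],0,-1],
    [[-0.06,0.13,0],0,-1],
    [[0,0,0],0,-1],
    [[0,0,0.5],0,-1],
    [[0,0,0.9],0,-1],
    [[0,0,0.9],0,-1],
    [[-0.7,-0.3,0],0,-1],
    [[-0.7,-0.3,0],0,-1],
    [[-0.7,-0.3,0],0,-1],
    [[0,0,0],0,-1],
    [[0,0,0],0,-1]
  ]
}}

```text
t: 43.3
eef_pos: [429.2, -304.0, 411.4]
tcp_rot: [3.141, -0.0, 0.431]
ft_force: [1.1, 0.2, -0.7]
opening: 0.007
grip_force: 0.0
```

```bash
python3 nub.py | tail -1 | grep -o "'3[2-9]:.*"; python3 st.py
python3 - <<'E'
from h import *
S=read_camera("scene"); D=read_camera("side")
for n,q in (("s",S),("d",D)):
    for c,a,X in brass(q,18,20):
        if 380<X[0]<950 and abs(X[1])<450: print(n,np.round(c),a,np.round(X))
# handle shut: compare patch of side image against first picture
a=cv2.imread("pics/side0.png"); b=D["image"][:,:,::-1]
for nm,(x0,y0,x1,y1) in dict(cab=(222,115,305,182),jar=(330,150,364,196),scraper=(338,200,402,238),oil=(402,202,440,266)).items():
    print(nm,np.abs(a[y0:y1,x0:x1].astype(int)-b[y0:y1,x0:x1]).mean().round(2))
E
```

```text
'32:67', '33:65', '34:58', '35:93', '36:144', '37:93', '38:84', '39:137', '40:88', '41:82', '42:147', '43:84', '44:108', '45:141']
[ 429.8 -303.7  411.3] yaw 0.432 M [-0.028  0.126 -0.013] F [0.4 0.2 0.2] 0.4735765443715316 j6 0.4
cab 63.4
jar 45.35
scraper 57.81
oil 3.17
```

Call:
{"name": "move_arm", "arguments": {
  "commands": [
    [[0.5,0.6,0.2],0,-1],
    [[0.4,1,0.2],0,-1],
    [[0.3,1,0.2],0,-1],
    [[0.2,1,0.2],0,-1],
    [[0.1,1,0],0,-1],
    [[0,1,0],0,-1],
    [[0,1,0],0,-1],
    [[0,1,0],0,-1],
    [[0,1,0],0,-1],
    [[0,1,0],0,-1],
    [[0,1,0],0,-1],
    [[0,1,0],0,-1],
    [[-0.2,1,0],0,-1],
    [[-0.3,1,0],0,-1],
    [[-0.4,1,0],0,-1],
    [[-0.5,1,0],0,-1],
    [[-0.5,1,0],0,-1],
    [[-0.6,1,0],0,-1],
    [[-0.6,1,0],0,-1],
    [[-0.6,1,0],0,-1]
  ]
}}

```text
t: 45.12
eef_pos: [362.5, 286.6, 435.0]
tcp_rot: [3.142, -0.0, 0.434]
ft_force: [-0.1, 0.7, 0.6]
opening: 0.005
grip_force: 0.0
```

Call:
{"name": "move_arm", "arguments": {
  "commands": [
    [[-0.7,1,0],0,-1],
    [[-0.7,1,0],0,-1],
    [[-0.7,1,0],0,-1],
    [[-0.7,1,0],0,-1],
    [[-0.7,1,0],0,-1],
    [[-0.7,1,0],0,-1],
    [[0,0,0],0,-1],
    [[0,0,0],0,-1]
  ]
}}

```text
t: 45.78
eef_pos: [236.2, 466.2, 434.6]
tcp_rot: [3.141, 0.0, 0.437]
ft_force: [-0.1, -0.3, 0.2]
opening: 0.003
grip_force: 0.0
```

Run:
```python
from h import *
S=read_camera("scene"); D=read_camera("side")
for n,q in (("s",S),("d",D)):
    for c,a,X in brass(q,18,20):
        if 380<X[0]<950 and abs(X[1])<450: print(n,np.round(c),a,np.round(X))
a=cv2.imread("pics/side0.png").astype(int); b=D["image"][:,:,::-1]
for nm,(x0,y0,x1,y1) in dict(cab=(222,115,305,182),jar=(330,150,364,196),scraper=(338,200,402,238),oil=(402,202,440,266),pump=(322,267,400,330)).items():
    best=min(((np.abs(a[y0:y1,x0:x1]-b[y0+dy:y1+dy,x0+dx:x1+dx]).mean().round(2),dx,dy) for dx in range(-4,5) for dy in range(-4,5)))
    print(nm,best)
```

```text
cab (np.float64(1.47), 0, 0)
jar (np.float64(1.28), 0, 0)
scraper (np.float64(1.05), 0, 0)
oil (np.float64(1.12), 0, 0)
pump (np.float64(2.12), 0, 0)
```

The cabinet now looks as it did at the start (shut), the bystanders have not moved, and no brass is left on the bench.

```bash
python3 -c "
from cell import env
print(env.job_done())"
```

```text
the job is handed in; nothing more can be done
None
```

The job is done and handed in at about 46 s: the three brass couplings are in the shut drawer, the lid is snug at a squeeze of about 0.09 (estimated from its line and tick), and the switch, moved last, is fully on at its stop; the jar, bottle and scraper have not moved.

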